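# Clear the inspection block and lay the straightedge on it

### The job

Get the inspection block ready for a check: lift the canister off the block by its handle, keeping it upright, and set it down (do not drop it) wholly on the round cork pad in front of the block. Then lay the straightedge on the block, bar down, with a long side flush against the raised fence along its whole length and neither end hanging over the block. Leave the jar beside the block and the funnel where they are.

Things in the scene. Friction and masses are not known exactly. Their poses are not given: they have to be found in the camera images.
- canister: Closed round aluminium canister with dark lid and a fixed carrying handle over the lid; 0.35 kg. 66 mm across (base 64 mm), lid top 74 mm up, whole height 113 mm. Origin: centre of its underside; z is up its axis, the handle's grip bar runs along its y. It starts upright on the block.
- handle (a point): Middle of the canister's grip bar, 106 mm above its underside. The black bar is 12 mm thick (x), 14 mm high and 64 mm long between its two uprights (y); 25 mm free below it, down to the lid. The handle does not swing.
- stand: Inspection block, fixed: dark steel slab 100 mm (x) by 150 mm (y), flat top 40 mm above the table, with a raised fence 12 mm thick and 8 mm high along the whole of its long edge away from the robot (+x). Origin: centre of its underside; x points to the fence, y runs along it.
- fence (a point): Middle of the fence's inner face, at its foot on the block's top (38 mm in +x from the block's centre, 40 mm above the table). Axes as the block's: -x points from the fence over the block's top, y along the fence.
- pad: Round cork pad fixed on the table in front (-x side) of the block, 110 mm across, 4 mm thick. Origin: centre of its underside, at table height.
- straightedge: Straightedge: plain steel bar 22 mm wide (x), 120 mm long (y), 12 mm high, with a black grip 14 mm wide (x), 60 mm long (y) and 22 mm high standing in the middle of its top; whole height 34 mm, 0.25 kg. Origin: centre of its underside; either long side may lie against the fence. It starts lying on the table, bar down.
- grip (a point): Middle of the straightedge's black grip, 23 mm above the underside of the bar.
- parts_jar: Small clear jar with a pale lid, 58 mm across, 68 mm high, standing loose on the table at the left (+y) end of the block. Origin: centre of its underside. Leave alone.
- funnel: White funnel standing loose on its mouth on the table behind the straightedge, 63 mm across, 52 mm high. Origin: centre of its underside. Leave alone.

How it is judged (in metres and radians):
On the way, in this order (a step that is already met when the one before it is completed fails the run):
1. the canister is lifted clear of the block by its handle (height (world z) of canister above 0.055 m and contact force between canister and the fingers above 0.5 N and distance between the grasp point and handle below 0.045 m), for 0.1 s.
2. the canister stands released and upright, wholly on the pad (horizontal distance between canister and pad below 0.023 m and height (world z) of canister below 0.008 m and angle between canister's own z axis and vertical below 0.06 rad and linear speed of canister below 0.02 m/s and contact force between canister and the fingers below 0.05 N), for 0.2 s.
At the end, for the whole second after the job is handed in: Canister at rest, upright (0.06 rad), wholly on the pad (centres within 23 mm). Straightedge at rest on the block, bar down, against the fence (gap under 2 mm, parallel within 0.02 rad), its middle within 17 mm of the fence's middle. Jar and funnel not moved over 20 mm (horizontal distance between canister and pad below 0.023 m and height (world z) of canister below 0.008 m and angle between canister's own z axis and vertical below 0.06 rad and linear speed of each of canister, straightedge below 0.02 m/s and x of straightedge in the frame of fence between -0.013 and -0.009 m and y of straightedge in the frame of fence between -0.017 and 0.017 m and z of straightedge in the frame of fence between -0.003 and 0.003 m and angle between straightedge's own z axis and vertical below 0.04 rad and angle between the y axis of straightedge and the y axis of stand, either way round below 0.02 rad); the robot touches nothing.
It fails at once if the canister is tipped by more than 0.5 rad (angle between canister's own z axis and vertical above 0.5 rad).
It fails at once if the canister is dropped: falling, out of the fingers, between 12 and 34 mm above the table (height (world z) of canister between 0.012 and 0.034 m and contact force between canister and the fingers below 0.02 N).
It fails at once if the jar or the funnel is moved by more than 20 mm (distance of any of parts_jar, funnel from where it was at the start of the episode above 0.02 m).
It also fails if it takes over 70 s, if anything falls off the work surface, if the arm or the gripper's body presses on something with over 40 N, if the wrist force passes 120 N, or if a joint passes its speed limit or range.

### The arm

A 6-joint arm with a two-finger parallel gripper is mounted at the origin on a cart in front of the work surface, level with it; the furniture and walls round the work are solid. World frame = base frame: x ahead of the robot, y to its left, z up, the work surface at z = 0. Lengths are in mm, angles in rad, forces in N, time in s.
With the tool pointing down it reaches from about 150 to 775 mm from the base axis. Payload 6.1 kg.
Tool frame: the origin (TCP) lies on the centre line of the jaws, within the pads' length; the fingertips stand 17 mm ahead of it and the grasp point (between the pads) lies 2 mm behind it; z points along the fingers, y is the line along which they close (so a half turn about z gives the same grasp; the last joint's range is limited). The gripper opens to 85 mm and grips with 20 to 120 N. Pads are 22 mm wide; open, the fingers measure 114 mm over their backs; the gripper's body (76 mm by 85 mm) begins 54 mm behind the grasp point. The pads swing forward as they close: fully open they stand 13 mm farther back than shut.
Start: joints at [-1.111, 0.126, -0.04, 1.405, 0, 1.571], TCP at [232.97, -470.461, 248.295] pointing down, gripper open.
Joint ranges: [-2.72, 2.72], [-0.95, 1.95], [-1.27, 1.35], [-1.78, 2.02], [-1.46, 1.47], [-3.14, 3.14]. Speed limits (rad/s): [2.39, 2.39, 3.01, 3.14, 3.14, 3.14].

### API

Orientations are given as a rotation vector (axis times angle).
In Python, from station import bot, camrig gives the robot as it stands (bot), with the cameras (camrig).
- The arm moves only by the shell command python3 inch.py 'ROWS' [OPENING]. ROWS is a JSON list of rows, 1 to 8 of them, each of 6 numbers: dx, dy, dz in mm, then a rotation vector rx, ry, rz in rad; each row shifts and turns the commanded pose from where the row before left it, along the tool's axes as they then stand; what a row does not reach is not made up. A row lasts 1/12 s, in which the tool goes at most 41.7 mm and 0.125 rad, less where a joint would pass 70% of its speed; a pose out of reach is approached as far as the arm can. OPENING is the opening from 0.0 (shut) to 1.0 (fully open), set as the command begins (- or left out keeps the last). The fingers move at their own pace and stop on an object; the grip force is fixed at half the most. Time passes only in rows, so rows that do not move let the fingers close. It prints the time, the measured TCP pose, the force, the opening and the grip force at its end.
- bot.read_state(): the state, without advancing time (a new reading comes with each control period).
- camrig.capture(name): name is "side" or "top"; returns (picture, depth): 480x640x3 uint8, red, green, blue; 480x640 float32, mm along the optical axis (not along the pixel's ray), 0 where there is no reading.
- camrig.camera_model(name): a dict with "K" (3x3 intrinsics, pixels), "rvec" (rotation vector, rad) and "tvec" (3), from world to camera coordinates, as OpenCV has them. Camera axes: x right, y down, z forward; pixel columns grow to the right and rows downward; lengths in mm; the calibration is good to about 2 mm. A picture is of the moment at which its call begins. camera_model takes no time and is no camera call.
- bot.sign_off(): hands the job in; it is judged then, once.
The state is a dict: "clock": time; "q": joint angles; "qvel": joint speeds; "joint_torque": joint torques, N m; "tcp_pos": TCP position; "tcp_rot": TCP orientation; "wrist_force": force on the tool from outside, world axes, zero at the start; "torque": the same for the moment, N m; "opening": opening from 0.0 (shut) to 1.0 (fully open); "gripper_force": force on a finger pad.
Only numpy, scipy, OpenCV 4.12 (cv2) and the standard library are available. Lean on these libraries where they do the work, as an engineer would, in place of code of your own. Each camera call takes 0.05 s, during which the arm holds its last target. There are 200 camera calls.

## Working session

There is one attempt and no reset: what is moved stays moved. The work goes in short steps, Python scripts to look and compute and a shell command to move; the robot and the scene stay as the last step left them, time stands still between calls to the robot, and variables do not carry over. Pictures are saved under pics/ and viewed, at most 10 in all, crops included, and the job is handed in when it is done.

```bash
ls; mkdir -p pics
cat > h.py <<'E'
import numpy as np, cv2
from station import bot, camrig
def cam(n):
    m=camrig.camera_model(n);K=np.array(m["K"],float);R=cv2.Rodrigues(np.array(m["rvec"],float))[0];t=np.array(m["tvec"],float).ravel()
    return K,R,t
def ray(n,px):
    K,R,t=cam(n);c=-R.T@t;d=R.T@np.linalg.inv(K)@np.array([px[0],px[1],1.]);return c,d
def onplane(n,px,z):
    c,d=ray(n,px);return c+d*(z-c[2])/d[2]
def cloud(n,depth):
    K,R,t=cam(n);v,u=np.indices(depth.shape);p=np.stack([(u-K[0,2])/K[0,0]*depth,(v-K[1,2])/K[1,1]*depth,depth],-1)
    return (p-t)@R
def two(n1,p1,n2,p2):
    c1,d1=ray(n1,p1);c2,d2=ray(n2,p2);A=np.stack([d1,-d2],1);s=np.linalg.lstsq(A,c2-c1,rcond=None)[0]
    a,b=c1+s[0]*d1,c2+s[1]*d2;return (a+b)/2,np.linalg.norm(a-b)
E
python3 - <<'E'
from h import *
for n in("side","top"):
    im,d=camrig.capture(n);cv2.imwrite(f"pics/{n}0.png",im[...,::-1]);np.savez(f"{n}0.npz",im=im,d=d)
    K,R,t=cam(n);print(n,-R.T@t,R[2],K[0,0])
print(bot.read_state())
E
```

```text
inch.py
pics
station.py
side [ -22.48779991 1061.14768649  680.3986661 ] [ 0.4430146  -0.78074814 -0.44064772] 492.6471543828666
top [ 478.53333948   51.73777407 1225.19346774] [ 0.04902231 -0.00369501 -0.99879085] 459.56861935922655
{'clock': 0.1, 'q': array([-1.11102020e+00,  1.26298056e-01, -4.04847643e-02,  1.40538236e+00,
        1.01198513e-06,  1.57080516e+00]), 'qvel': array([ 0.00040238, -0.0018106 ,  0.00199248, -0.0005257 , -0.0004428 ,
       -0.00045665]), 'joint_torque': array([ 2.21547583e-03, -4.36906242e+01,  3.53603518e+01,  1.37963743e-02,
        6.47338106e-05, -3.87641023e-06]), 'tcp_pos': array([ 232.82123816, -470.18385427,  247.62784282]), 'tcp_rot': array([-3.05764846e+00, -7.15552830e-01,  4.88216283e-04]), 'wrist_force': array([ 0.30514509, -0.56749401, -0.21577528]), 'torque': array([-0.04671643,  0.02558284, -0.03612916]), 'gripper_force': 0.0, 'opening': 1.0002116033591104}
```

View pics/top0.png

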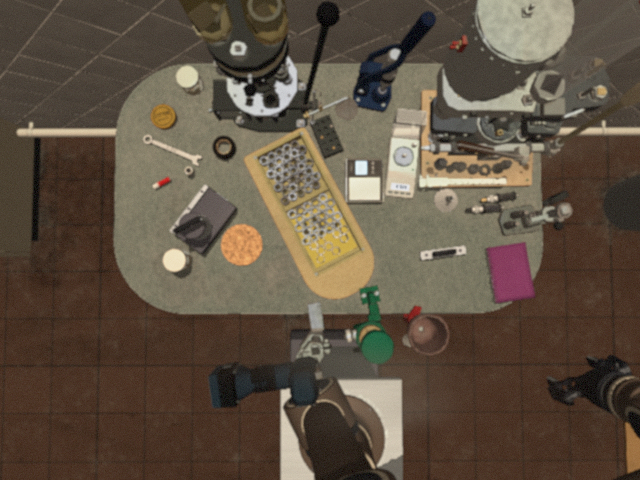

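View pics/side0.png

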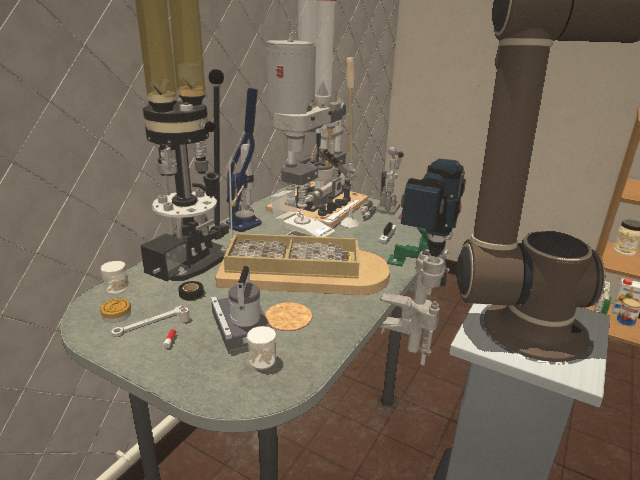

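The top view shows the block near (205,220) with the canister at (197,232), the pad at (241,244), the jar at (176,261), the straightedge at (443,253) and the funnel at (447,201). In the side view the canister is at (244,300), the block runs from (215,300) to (240,345), and the straightedge is at (387,233). Next I'll look at enlarged crops.

Run:
```python
from h import *
T=np.load("top0.npz");S=np.load("side0.npz")
def cr(A,x,y,w,h,W,H):return cv2.resize(A["im"][y:y+h,x:x+w],(W,H),interpolation=cv2.INTER_CUBIC)
a=cr(T,160,175,100,100,400,400);b=cr(S,190,255,130,130,400,400)
c=cr(T,410,180,80,40*2,400,400)[:200*2];
cv2.imwrite("pics/c1.png",np.hstack([a,b])[...,::-1])
d=cr(S,365,210,40,40,400,400)
cv2.imwrite("pics/c2.png",np.hstack([c,d])[...,::-1])
```

```text
(no output)
```

View pics/c1.png

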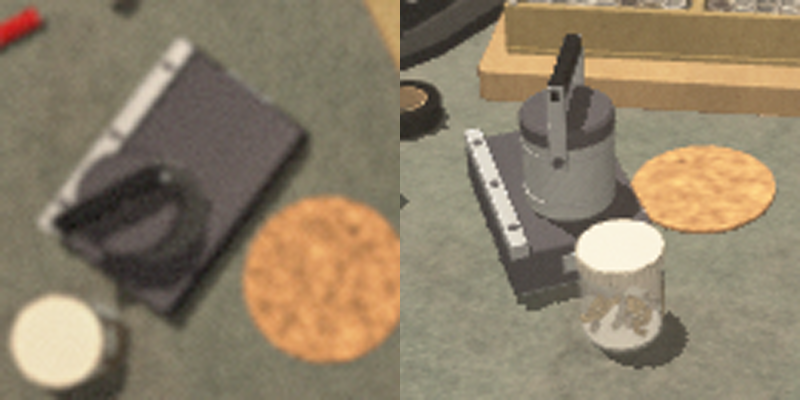

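View pics/c2.png

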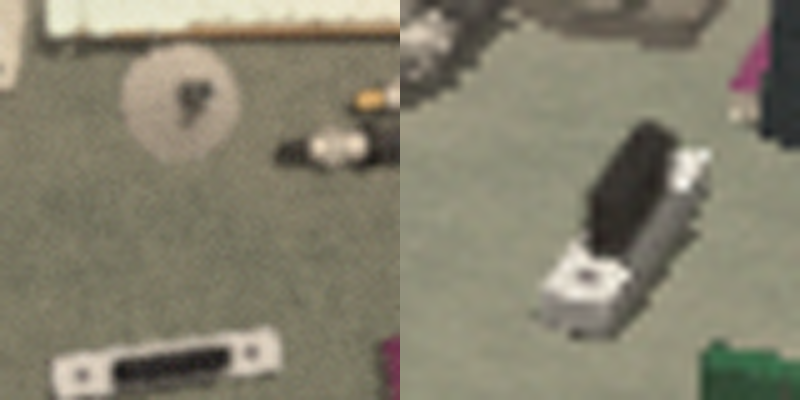

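The crops show the light fence strip in the top view from about (172,231) to (207,186), and the black handle bar from (176,231) to (205,218). The straightedge runs from (422,255) to (466,251), with its black grip from (433,254) to (456,252). Now I'll take the measurements.

Run:
```python
from h import *
np.set_printoptions(precision=1,suppress=True)
T=np.load("top0.npz");S=np.load("side0.npz")
D={"top":T,"side":S};C={n:cloud(n,D[n]["d"]) for n in D}
def roi(n,x0,y0,x1,y1):
    m=np.zeros((480,640),bool);m[y0:y1,x0:x1]=1;return m
def big(m):
    k,l,s,c=cv2.connectedComponentsWithStats(m.astype(np.uint8));i=1+np.argmax(s[1:,4]);return l==i,c[i]
def rect(n,m,z):
    v,u=np.nonzero(m);P=np.array([onplane(n,(a,b),z)[:2] for a,b in zip(u,v)],np.float32)
    r=cv2.minAreaRect(P);print("   rect z",z,np.array(r[0]),np.array(r[1]),"mean",P.mean(0),'n',len(P))
    w=P-P.mean(0);e,V=np.linalg.eigh(w.T@w);print("   axis deg",np.degrees(np.arctan2(V[1,1],V[0,1]))%180);return P
def show(t,n,m,z):
    print(t,n);P=C[n][m];print("   cloud z med/max",np.median(P[:,2]),np.percentile(P[:,2],95),"xy",np.median(P,0));rect(n,m,z)
for n,rs in {"top":dict(pad=(215,218,270,270),fence=(165,180,212,236),can=(165,205,220,250),jar=(160,245,192,278),se=(415,240,472,268),fun=(430,188,461,214)),
 "side":dict(pad=(262,298,316,333),fence=(210,292,234,342),can=(228,262,254,300),se=(376,220,398,246))}.items():
    im=D[n]["im"].astype(int);g=im.mean(2);sat=im.max(2)-im.min(2)
    hz=C[n][...,2]
    print(n,"table z",np.median(hz[roi(n,*((215,270,260,290) if n=='top' else (290,340,320,360)))]))
    m,_=big(roi(n,*rs["pad"])&(im[...,0]-im[...,2]>50));show("pad",n,m,4)
    m,_=big(roi(n,*rs["fence"])&(g>135)&(sat<30));show("fence",n,m,48)
    m,_=big(roi(n,*rs["can"])&(g<62)&(hz>90));show("handle",n,m,113)
    if n=="top":
        m,_=big(roi(n,*rs["jar"])&(g>165));show("jar",n,m,68)
    m,_=big(roi(n,*rs["se"])&(g>140)&(sat<40)|roi(n,*rs["se"])&(g<70));show("se",n,m,12)
    m,_=big(roi(n,*rs["se"])&(g<70));show("grip",n,m,34)
    # block top
    m=roi(n,*((165,180,240,258) if n=="top" else (210,290,262,350)))&(abs(hz-40)<4)&(g<110);show("blocktop",n,m,40)
```

```text
top table z 0.9285753396091492
pad top
   cloud z med/max 4.888075487217703 8.801579445040383 xy [507.7 262.4   4.9]
   rect z 4 [507.9 263.1] [111.6 111.5] mean [506.9 262.5] n 1429
   axis deg 83.18524
fence top
   cloud z med/max 48.07653846947418 52.777817733450014 xy [605.9 389.1  48.1]
   rect z 48 [599.5 391.7] [ 14.6 153.4] mean [604.6 388.7] n 222
   axis deg 142.0565
handle top
   cloud z med/max 141.25606506587653 156.18128556997922 xy [547.9 361.8 141.3]
   rect z 113 [549.1 369.1] [33.1 78.6] mean [549.  367.8] n 305
   axis deg 110.21441
jar top
   cloud z med/max 68.16144057258421 71.59384573501717 xy [466.5 420.1  68.2]
   rect z 68 [466.6 419.9] [55.3 55.2] mean [467.2 420.4] n 407
   axis deg 98.25459
se top
   cloud z med/max 14.258208346713111 38.1832962648502 xy [ 485.1 -265.2   14.3]
   rect z 12 [ 485.5 -271.2] [ 23.8 123.2] mean [ 485.7 -270.7] n 348
   axis deg 97.46673
grip top
   cloud z med/max 34.938467662733046 40.021177466218504 xy [ 482.5 -267.9   34.9]
   rect z 34 [ 482.4 -268.1] [12.3 58.1] mean [ 482.6 -267.1] n 102
   axis deg 97.76831
blocktop top
   cloud z med/max 40.60121503313338 43.405597608896876 xy [589.5 334.3  40.6]Traceback (most recent call last):
  File "<stdin>", line 28, in <module>
  File "<stdin>", line 14, in show
  File "<stdin>", line 10, in rect
  File "h.py", line 9, in onplane
    c,d=ray(n,px);return c+d*(z-c[2])/d[2]
        ~~~^^^^^^
  File "h.py", line 7, in ray
    K,R,t=cam(n);c=-R.T@t;d=R.T@np.linalg.inv(K)@np.array([px[0],px[1],1.]);return c,d
          ~~~^^^
  File "h.py", line 4, in cam
    m=camrig.camera_model(n);K=np.array(m["K"],float);R=cv2.Rodrigues(np.array(m["rvec"],float))[0];t=np.array(m["tvec"],float).ravel()
ValueError: time passes only in moves, steps and waits
```

```bash
python3 - <<'E'
s=open("h.py").read().replace("def cam(n):","from functools import lru_cache\n@lru_cache\ndef cam(n):")
open("h.py","w").write(s)
E
cat > m.py <<'E'
from h import *
np.set_printoptions(precision=1,suppress=True)
T=np.load("top0.npz");S=np.load("side0.npz")
D={"top":T,"side":S};C={n:cloud(n,D[n]["d"]) for n in D}
def roi(x0,y0,x1,y1):
    m=np.zeros((480,640),bool);m[y0:y1,x0:x1]=1;return m
def big(m):
    k,l,s,c=cv2.connectedComponentsWithStats(m.astype(np.uint8));i=1+np.argmax(s[1:,4]);return l==i
def show(t,n,m,z):
    P=C[n][m];v,u=np.nonzero(m);Q=np.array([onplane(n,p,z)[:2] for p in zip(u,v)],np.float32);r=cv2.minAreaRect(Q)
    w=Q-Q.mean(0);e,V=np.linalg.eigh(w.T@w)
    print(t,n,len(P),"cloud",np.median(P,0),"| plane",z,np.array(r[0]),np.array(r[1]),"mean",Q.mean(0),"axis",np.degrees(np.arctan2(V[1,1],V[0,1]))%180)
E
python3 - <<'E'
from m import *
R={"top":dict(pad=(215,218,270,270),fence=(165,180,212,236),can=(165,205,220,250),se=(415,240,472,268),fun=(430,188,461,214)),
 "side":dict(pad=(262,298,316,333),fence=(210,292,234,342),can=(228,260,254,300),se=(376,220,398,246))}
for n in R:
    im=D[n]["im"].astype(int);g=im.mean(2);sat=im.max(2)-im.min(2);hz=C[n][...,2];r=R[n]
    show("pad",n,big(roi(*r["pad"])&(im[...,0]-im[...,2]>50)),4)
    show("fence",n,big(roi(*r["fence"])&(g>135)&(sat<30)),48)
    show("handle",n,big(roi(*r["can"])&(g<62)&(hz>134)),153 if n=="top" else 148)
    show("lid",n,big(roi(*r["can"])&(abs(hz-114)<6)),114)
    show("se",n,big(roi(*r["se"])&((g>140)&(sat<40)|(g<70))),12)
    show("grip",n,big(roi(*r["se"])&(g<70)),34)
    if n=="top": show("funnel",n,big(roi(*r["fun"])&(hz>20)),40)
    show("block",n,roi(*((165,180,240,258) if n=="top" else (210,290,262,350)))&(abs(hz-40)<4)&(g<110),40)
    if n=="side": print(np.array([onplane(n,p,153) for p in ((237,286),(244,286),(246,267),(249,267))]))
# crop positions of bar ends, two views (top of the bar at the near/far ends)
print(two("top",(160+62/4,175+222/4),"side",(190+557/400*130-130,255+92/400*130)))
print(two("top",(160+160/4,175+172/4),"side",(190+573/400*130-130,255+38/400*130)))
E
```

```text
pad top 1429 cloud [507.7 262.4   4.9] | plane 4 [507.9 263.1] [111.6 111.5] mean [506.9 262.5] axis 83.18524
fence top 222 cloud [605.9 389.1  48.1] | plane 48 [599.5 391.7] [ 14.6 153.4] mean [604.6 388.7] axis 142.0565
handle top 155 cloud [549.1 363.  153. ] | plane 153 [549.7 363.9] [13.  66.5] mean [549.7 363.8] axis 118.42673
lid top 296 cloud [536.9 355.4 114.6] | plane 114 [536.1 355.4] [33.2 74.3] mean [538.5 357.1] axis 117.25595
se top 348 cloud [ 485.1 -265.2   14.3] | plane 12 [ 485.5 -271.2] [ 23.8 123.2] mean [ 485.7 -270.7] axis 97.46673
grip top 102 cloud [ 482.5 -267.9   34.9] | plane 34 [ 482.4 -268.1] [12.3 58.1] mean [ 482.6 -267.1] axis 97.76831
funnel top 118 cloud [ 620.9 -278.7   26.1] | plane 40 [ 621.2 -277.3] [35.1 31.4] mean [ 620.7 -277.2] axis 86.62259
block top 1191 cloud [589.5 334.3  40.6] | plane 40 [558.5 357.3] [ 90.9 174.2] mean [576.6 336.3] axis 156.66504
pad side 1060 cloud [501.1 268.6   4.1] | plane 4 [503.8 267.1] [108.2 111.4] mean [502.2 267.9] axis 132.49872
fence side 534 cloud [621.  384.4   1.7] | plane 48 [598.5 393.9] [ 40.7 184.7] mean [600.7 398.2] axis 131.64369
handle side 99 cloud [545.8 370.5 152.6] | plane 148 [551.2 362.5] [12.8 69.3] mean [550.7 363.7] axis 118.8764
lid side 309 cloud [546.6 377.6 113.9] | plane 114 [554.7 369.8] [50.3 79.7] mean [546.6 374.9] axis 118.10601
se side 130 cloud [ 478.8 -244.    14.7] | plane 12 [ 489.8 -268.3] [ 38.1 132.3] mean [ 485.8 -262.2] axis 96.29883
grip side 65 cloud [ 477.  -249.5   29.1] | plane 34 [ 473.3 -242.3] [18.7 91.6] mean [ 472.8 -242.7] axis 103.61837
block side 382 cloud [550.3 380.   40. ] | plane 40 [551.2 377.1] [ 95.4 192.5] mean [566.2 380.8] axis 153.95557
[[528.8 412.8 153. ]
 [517.1 405.3 153. ]
 [560.5 342.8 153. ]
 [555.2 339.4 153. ]]
(array([535.9, 392.9, 142.9]), np.float64(1.6629144130434155))
(array([565.9, 335.2, 146.7]), np.float64(0.3826920788402777))
```

```bash
cat > plan.py <<'E'
import sys,numpy as np
from scipy.spatial.transform import Rotation as Ro
from station import bot, camrig
np.set_printoptions(precision=3,suppress=True)
x,y,z,jaw=map(float,sys.argv[1:5])
s=bot.read_state();R=Ro.from_rotvec(s["tcp_rot"]).as_matrix();p=np.array(s["tcp_pos"])
cur=np.degrees(np.arctan2(R[1,1],R[0,1]));d=(jaw-cur+90)%180-90;a=np.radians(cur+d)
yt=np.array([np.cos(a),np.sin(a),0]);zt=np.array([0,0,-1.]);G=np.stack([np.cross(yt,zt),yt,zt],1)
print("t",s["clock"],"tcp",p,"jaw",cur,"tilt",np.degrees(np.arccos(-R[2,2])),"open",s["opening"],"F",s["wrist_force"])
print("trans in tool axes",R.T@(np.array([x,y,z])-p)," rot",Ro.from_matrix(R.T@G).as_rotvec(),"world",np.array([x,y,z])-p)
E
python3 plan.py 550 364 248 28.5
python3 - <<'E'
from m import *
P=C["top"].reshape(-1,3)
m=(P[:,0]>330)&(P[:,0]<700)&(P[:,1]>-420)&(P[:,1]<480);print(P[m][np.argsort(-P[m,2])[:5]])
E
```

```text
t 0.1 tcp [ 232.821 -470.184  247.628] jaw -63.657274517823886 tilt 0.07842977009802456 open 1.0002116033591104 F [ 0.305 -0.567 -0.216]
trans in tool axes [ 654.402 -606.814    0.459]  rot [-0.001  0.001  1.533] world [317.179 834.184   0.372]
[[ 478.5   51.7 1225.2]
 [ 478.5   51.7 1225.2]
 [ 478.5   51.7 1225.2]
 [ 478.5   51.7 1225.2]
 [ 478.5   51.7 1225.2]]
```

```bash
A='[[27.3,-25.3,0,0,0,0],[27.3,-25.3,0,0,0,0],[27.3,-25.3,0,0,0,0],[27.3,-25.3,0,0,0,0],[27.3,-25.3,0,0,0,0],[27.3,-25.3,0,0,0,0],[27.3,-25.3,0,0,0,0],[27.3,-25.3,0,0,0,0]]' ; unset A
python3 inch.py '[[27,-25,0,0,0,0],[27,-25,0,0,0,0],[27,-25,0,0,0,0],[27,-25,0,0,0,0],[27,-25,0,0,0,0],[27,-25,0,0,0,0],[27,-25,0,0,0,0],[27,-25,0,0,0,0]]'
python3 inch.py '[[27,-25,0,0,0,0],[27,-25,0,0,0,0],[27,-25,0,0,0,0],[27,-25,0,0,0,0],[27,-25,0,0,0,0],[27,-25,0,0,0,0],[27,-25,0,0,0,0],[27,-25,0,0,0,0]]'
python3 inch.py '[[27,-25,0,0,0,0],[27,-25,0,0,0,0],[27,-25,0,0,0,0],[27,-25,0,0,0,0],[27,-25,0,0,0,0],[27,-25,0,0,0,0],[27,-25,0,0,0,0],[27,-25,0,0,0,0]]'
python3 inch.py '[[0,0,0,0,0,-0.12],[0,0,0,0,0,-0.12],[0,0,0,0,0,-0.12],[0,0,0,0,0,-0.12],[0,0,0,0,0,-0.12],[0,0,0,0,0,-0.12],[0,0,0,0,0,-0.12],[0,0,0,0,0,-0.12]]'
python3 inch.py '[[0,0,0,0,0,-0.12],[0,0,0,0,0,-0.12],[0,0,0,0,0,-0.12],[0,0,0,0,0,-0.12],[0,0,0,0,0,-0.12],[0,0,0,0,0,0],[0,0,0,0,0,0]]'
python3 plan.py 550 364 200 28.5
```

```text
clock: 0.77
tcp_pos: [337.7, -193.6, 248.1]
tcp_rot: [-3.059, -0.715, 0.0]
wrist_force: [1.1, -0.2, 0.2]
opening: 1.002
gripper_force: 0.0
clock: 1.43
tcp_pos: [442.6, 81.7, 248.1]
tcp_rot: [3.059, 0.717, -0.0]
wrist_force: [0.3, 0.1, 0.3]
opening: 1.001
gripper_force: 0.0
clock: 2.1
tcp_pos: [561.5, 327.9, 248.2]
tcp_rot: [-3.013, -0.799, 0.012]
wrist_force: [1.1, -0.7, 1.0]
opening: 1.001
gripper_force: 0.0
clock: 2.77
tcp_pos: [561.0, 326.4, 248.3]
tcp_rot: [-2.298, -2.105, -0.007]
wrist_force: [-0.1, 0.3, -0.9]
opening: 1.001
gripper_force: 0.0
clock: 3.35
tcp_pos: [561.1, 326.4, 248.5]
tcp_rot: [-1.587, -2.685, -0.018]
wrist_force: [0.5, -0.1, -0.8]
opening: 1.003
gripper_force: 0.0
t 3.35 tcp [561.058 326.353 248.481] jaw 28.80791380206296 tilt 1.4606699152786873 open 1.0030644370186932 F [ 0.472 -0.115 -0.751]
trans in tool axes [37.07   8.521 49.429]  rot [-0.002 -0.025  0.005] world [-11.058  37.647 -48.481]
```

```bash
python3 inch.py '[[0,0,0,-0.002,-0.025,0.005],[0,0,0,0,0,0],[18,4,0,0,0,0],[18,4,0,0,0,0],[0,0,25,0,0,0],[0,0,25,0,0,0],[0,0,0,0,0,0]]'
python3 plan.py 550 364 146 28.5
python3 - <<'E'
from h import *
a=[]
for n,(x,y,w,h) in {"top":(150,170,100,100),"side":(180,200,130,130)}.items():
    im,d=camrig.capture(n);a.append(cv2.resize(im[y:y+h,x:x+w],(400,400),interpolation=cv2.INTER_CUBIC))
cv2.imwrite("pics/a1.png",np.hstack(a)[...,::-1])
E
```

```text
clock: 3.93
tcp_pos: [549.0, 361.2, 193.6]
tcp_rot: [-1.601, -2.699, 0.008]
wrist_force: [0.4, 0.5, -0.8]
opening: 1.001
gripper_force: 0.0
t 3.9333 tcp [548.978 361.172 193.633] jaw 28.64479752365556 tilt 0.36477450279767065 open 1.0010039086109737 F [ 0.364  0.459 -0.842]
trans in tool axes [ 1.976  2.555 47.619]  rot [-0.006 -0.     0.003] world [  1.022   2.828 -47.633]
```

View pics/a1.png

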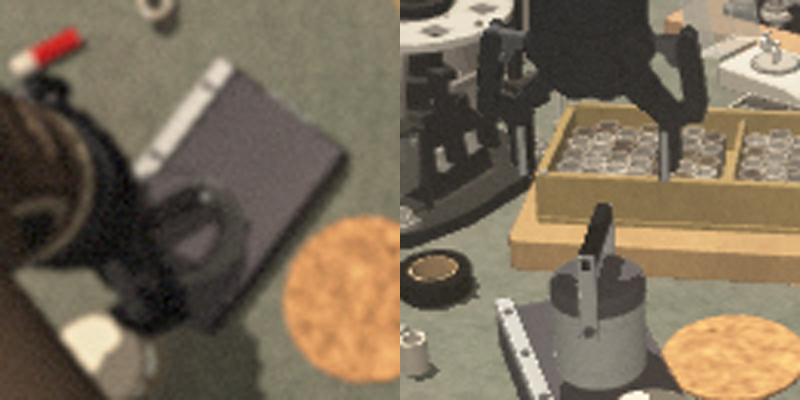

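In the side crop, the fingers at x of about 525 and 665 straddle the black handle at (597,235). The jaws are parallel to the handle's thickness, so I can go down and close.

```bash
python3 inch.py '[[2,2.5,0,-0.006,0,0.003],[0,0,16,0,0,0],[0,0,16,0,0,0],[0,0,16,0,0,0],[0,0,0,0,0,0],[0,0,0,0,0,0]]'
python3 inch.py '[[0,0,0,0,0,0],[0,0,0,0,0,0],[0,0,0,0,0,0],[0,0,0,0,0,0],[0,0,0,0,0,0],[0,0,0,0,0,0],[0,0,0,0,0,0],[0,0,0,0,0,0]]' 0.0
python3 inch.py '[[0,0,0,0,0,0],[0,0,0,0,0,0],[0,0,0,0,0,0],[0,0,0,0,0,0]]'
```

```text
clock: 4.53
tcp_pos: [552.7, 365.1, 152.0]
tcp_rot: [1.604, 2.697, 0.011]
wrist_force: [0.8, 0.5, 1.8]
opening: 0.993
gripper_force: 0.0
clock: 5.2
tcp_pos: [552.1, 364.8, 151.3]
tcp_rot: [1.604, 2.698, 0.01]
wrist_force: [-3.4, -1.4, 4.0]
opening: 0.125
gripper_force: 59.5
clock: 5.53
tcp_pos: [552.3, 364.9, 151.3]
tcp_rot: [1.604, 2.698, 0.01]
wrist_force: [-3.2, -1.9, 6.1]
opening: 0.127
gripper_force: 59.7
```

```bash
python3 inch.py '[[0,0,-10,0,0,0],[0,0,-10,0,0,0],[0,0,-10,0,0,0],[0,0,-10,0,0,0],[0,0,0,0,0,0],[0,0,0,0,0,0],[0,0,0,0,0,0]]'
python3 plan.py 508 266 190 28.5
python3 - <<'E'
from h import *
a=[]
for n,(x,y,w,h) in {"top":(150,170,100,100),"side":(180,200,130,130)}.items():
    im,d=camrig.capture(n);a.append(cv2.resize(im[y:y+h,x:x+w],(400,400),interpolation=cv2.INTER_CUBIC))
cv2.imwrite("pics/a2.png",np.hstack(a)[...,::-1])
E
```

```text
clock: 6.12
tcp_pos: [552.3, 364.9, 190.8]
tcp_rot: [1.604, 2.698, 0.01]
wrist_force: [0.5, -0.7, -3.4]
opening: 0.128
gripper_force: 58.9
t 6.1167 tcp [552.263 364.889 190.804] jaw 28.538750879462835 tilt 0.4252676916041133 open 0.1277727735120953 F [ 0.46  -0.728 -3.4  ]
trans in tool axes [-65.727 -86.133   0.137]  rot [ 0.007 -0.     0.001] world [-44.263 -98.889  -0.804]
```

View pics/a2.png

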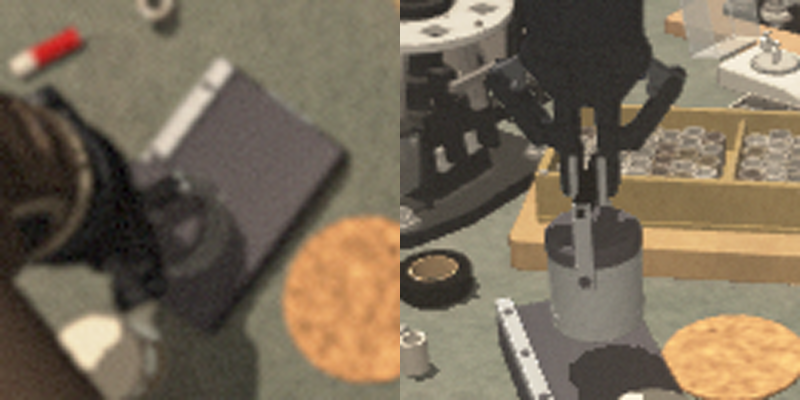

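The canister hangs upright in the jaws, about 40 mm above the block. Next is the move over the pad.

```bash
python3 inch.py '[[-11,-14.4,0,0.003,0,0],[-11,-14.4,0,0.003,0,0],[-11,-14.4,0,0,0,0],[-11,-14.4,0,0,0,0],[-11,-14.4,0,0,0,0],[-11,-14.4,0,0,0,0],[0,0,0,0,0,0],[0,0,0,0,0,0]]'
python3 inch.py '[[0,0,12,0,0,0],[0,0,12,0,0,0],[0,0,12,0,0,0],[0,0,12,0,0,0],[0,0,10,0,0,0],[0,0,7,0,0,0],[0,0,0,0,0,0],[0,0,0,0,0,0]]'
python3 plan.py 507 265.5 115.3 28.5
```

```text
clock: 6.88
tcp_pos: [507.5, 265.0, 190.6]
tcp_rot: [1.607, 2.7, 0.002]
wrist_force: [0.3, 0.4, -3.3]
opening: 0.126
gripper_force: 59.0
clock: 7.55
tcp_pos: [507.8, 265.9, 125.4]
tcp_rot: [-1.605, -2.701, -0.001]
wrist_force: [-0.4, -0.3, -2.5]
opening: 0.126
gripper_force: 59.0
t 7.55 tcp [507.823 265.864 125.385] jaw 28.55409340546721 tilt 0.04980985270759938 open 0.12587503626644037 F [-0.412 -0.308 -2.503]
trans in tool axes [ 0.068 -0.904 10.085]  rot [ 0.001 -0.001  0.001] world [ -0.823  -0.364 -10.085]
```

```bash
python3 inch.py '[[0,-1,4,0,0,0],[0,0,3,0,0,0],[0,0,1.5,0,0,0],[0,0,0,0,0,0],[0,0,0,0,0,0]]'
python3 inch.py '[[0,0,1,0,0,0],[0,0,0,0,0,0],[0,0,0,0,0,0]]'
python3 inch.py '[[0,0,1,0,0,0],[0,0,0,0,0,0],[0,0,0,0,0,0]]'
```

```text
clock: 7.97
tcp_pos: [507.1, 265.2, 117.3]
tcp_rot: [1.605, 2.7, 0.003]
wrist_force: [-0.0, 0.5, -3.4]
opening: 0.124
gripper_force: 59.0
clock: 8.22
tcp_pos: [507.1, 265.2, 116.3]
tcp_rot: [1.605, 2.7, 0.003]
wrist_force: [-0.2, -0.5, -2.1]
opening: 0.127
gripper_force: 59.0
clock: 8.47
tcp_pos: [507.1, 265.3, 115.3]
tcp_rot: [1.605, 2.7, 0.003]
wrist_force: [-0.0, 0.1, -2.7]
opening: 0.122
gripper_force: 59.1
```

```bash
python3 inch.py '[[0,0,0.7,0,0,0],[0,0,0,0,0,0],[0,0,0,0,0,0]]'
python3 inch.py '[[0,0,0.7,0,0,0],[0,0,0,0,0,0],[0,0,0,0,0,0]]'|grep -A3 tcp_pos
```

```text
clock: 8.72
tcp_pos: [507.2, 265.3, 115.2]
tcp_rot: [1.605, 2.7, 0.004]
wrist_force: [-1.9, -1.0, 4.7]
opening: 0.124
gripper_force: 60.0
tcp_pos: [507.4, 265.4, 115.3]
tcp_rot: [1.605, 2.699, 0.005]
wrist_force: [-3.3, -1.8, 8.5]
opening: 0.124
```

```bash
python3 inch.py '[[0,0,-0.8,0,0,0],[0,0,0,0,0,0]]'|grep force
python3 inch.py '[[0,0,0,0,0,0],[0,0,0,0,0,0],[0,0,0,0,0,0],[0,0,0,0,0,0],[0,0,0,0,0,0],[0,0,0,0,0,0],[0,0,0,0,0,0],[0,0,0,0,0,0]]' 1.0
python3 inch.py '[[0,0,-15,0,0,0],[0,0,-15,0,0,0],[0,0,-20,0,0,0],[0,0,-30,0,0,0],[0,0,-30,0,0,0],[0,0,0,0,0,0]]'
python3 plan.py 483.5 -269.5 225 7.6
python3 - <<'E'
from h import *
a=[]
for n,(x,y,w,h) in {"top":(190,190,100,100),"side":(220,220,130,130)}.items():
    im,d=camrig.capture(n);a.append(cv2.resize(im[y:y+h,x:x+w],(400,400),interpolation=cv2.INTER_CUBIC))
cv2.imwrite("pics/a3.png",np.hstack(a)[...,::-1])
E
```

```text
wrist_force: [-2.7, -1.8, 5.9]
gripper_force: 60.3
clock: 9.8
tcp_pos: [507.1, 265.2, 114.5]
tcp_rot: [1.605, 2.7, 0.002]
wrist_force: [-0.8, -0.4, -0.8]
opening: 1.003
gripper_force: 0.0
clock: 10.3
tcp_pos: [508.7, 266.0, 230.9]
tcp_rot: [1.603, 2.696, 0.014]
wrist_force: [0.4, -0.8, 0.2]
opening: 1.001
gripper_force: 0.0
t 10.3 tcp [508.739 266.047 230.895] jaw 28.536706603036986 tilt 0.5857219884505619 open 1.001471017998296 F [ 0.409 -0.795  0.182]
trans in tool axes [-458.428 -278.061    2.885]  rot [ 0.01  -0.002  0.365] world [ -25.239 -535.547   -5.895]
```

View pics/a3.png

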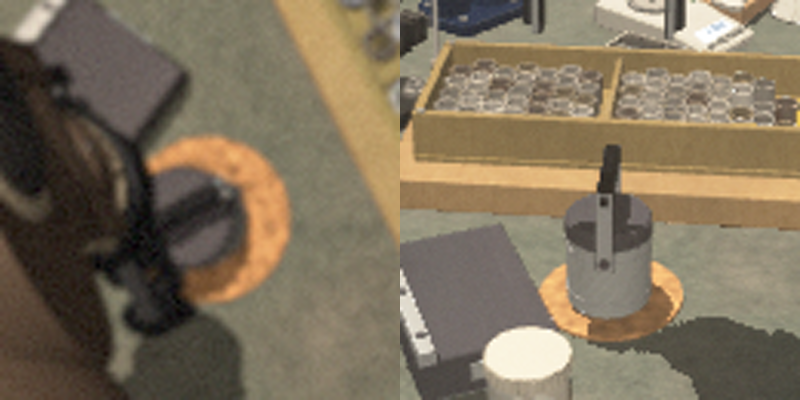

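The canister stands upright on the pad: its base is at crop (610,292) and the pad centre is at about (612,297). Now for the straightedge.

```bash
python3 inch.py '[[-28,-17,0,0,0,0],[-28,-17,0,0,0,0],[-28,-17,0,0,0,0],[-28,-17,0,0,0,0],[-28,-17,0,0,0,0],[-28,-17,0,0,0,0],[-28,-17,0,0,0,0],[-28,-17,0,0,0,0]]' >/dev/null
python3 inch.py '[[-28,-17,0,0,0,0],[-28,-17,0,0,0,0],[-28,-17,0,0,0,0],[-28,-17,0,0,0,0],[-28,-17,0,0,0,0],[-28,-17,0,0,0,0],[-28,-17,0,0,0,0],[-28,-17,0,0,0,0]]' >/dev/null
python3 inch.py '[[0,0,0,0.01,-0.002,0.122],[0,0,0,0,0,0.122],[0,0,0,0,0,0.122],[0,0,0,0,0,0],[0,0,0,0,0,0]]'
python3 plan.py 483.5 -269.5 100 7.6
python3 - <<'E'
from h import *
K,R,t=cam("top")
from m import *
d=cv2
im,d=camrig.capture("top");a=[cv2.resize(im[220:280,410:490],(400,300))]
im,d=camrig.capture("side");a.append(cv2.resize(im[190:260,340:430],(400,300)))
cv2.imwrite("pics/a4.png",np.hstack(a)[...,::-1])
E
```

```text
clock: 12.15
tcp_pos: [481.6, -258.3, 222.8]
tcp_rot: [-2.063, -2.364, 0.014]
wrist_force: [-0.7, -0.2, 0.3]
opening: 0.997
gripper_force: 0.0
t 12.15 tcp [ 481.58  -258.25   222.772] jaw 7.755414136249142 tilt 0.557131943311525 open 0.9970622699231848 F [-0.676 -0.211  0.284]
trans in tool axes [-11.06    1.527 122.795]  rot [-0.009  0.003  0.003] world [   1.92   -11.25  -122.772]
```

```bash
python3 inch.py '[[-11,1.5,0,-0.009,0.003,0.003],[0,0,25,0,0,0],[0,0,25,0,0,0],[0,0,25,0,0,0],[0,0,25,0,0,0],[0,0,25,0,0,0],[0,0,0,0,0,0],[0,0,0,0,0,0]]'
python3 plan.py 483.5 -269.5 32 7.6
python3 - <<'E'
from h import *
im,d=camrig.capture("top");a=[cv2.resize(im[220:280,410:490],(400,300))]
im,d=camrig.capture("side");a.append(cv2.resize(im[190:260,340:430],(400,300)))
cv2.imwrite("pics/a5.png",np.hstack(a)[...,::-1])
E
```

```text
clock: 12.92
tcp_pos: [484.4, -269.1, 98.2]
tcp_rot: [-2.072, -2.36, 0.0]
wrist_force: [1.0, -0.2, 0.1]
opening: 1.001
gripper_force: 0.0
t 12.9167 tcp [ 484.39  -269.133   98.154] jaw 7.435818359001047 tilt 0.06247110583652515 open 1.0013981238481304 F [ 1.019 -0.218  0.059]
trans in tool axes [-0.294 -0.874 66.155]  rot [-0.001 -0.001 -0.003] world [ -0.89   -0.367 -66.154]
```

View pics/a5.png

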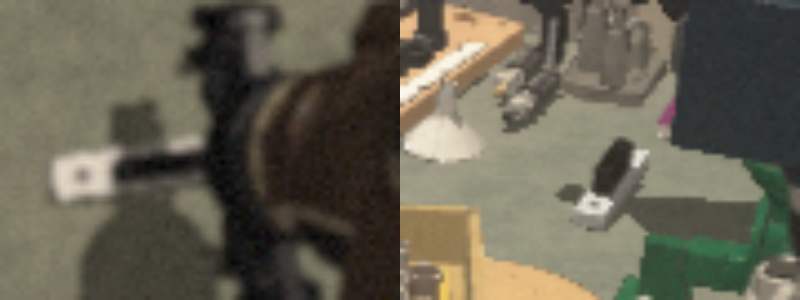

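The top crop puts the gripper over the bar, allowing for parallax. In the side crop I can't see the fingers above the grip at (615,165), so I'll check by projecting the TCP.

Run:
```python
from h import *
np.set_printoptions(precision=1,suppress=True)
for n in("top","side"):
    K,R,t=cam(n);P=np.array([[484.4,-269.1,98],[484.4,-269.1,160],[484,-270,34],[484,-270,12.]]);p=(R@P.T).T+t;q=(K@p.T).T;print(n,q[:,:2]/q[:,2:])
im,d=camrig.capture("side");cv2.imwrite("pics/a6.png",cv2.resize(im[100:280,300:540],(800,600))[...,::-1])
```

```text
top [[451.4 252.1]
 [459.  252. ]
 [444.7 252.4]
 [442.5 252.5]]
side [[389.1 206. ]
 [390.9 187.1]
 [387.6 224.7]
 [386.9 231. ]]
```

View pics/a6.png

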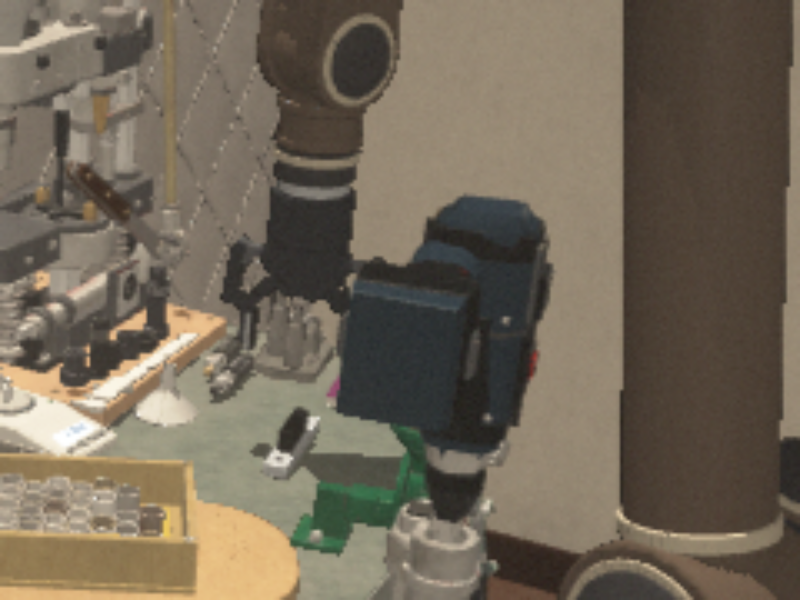

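The side view shows the jaws straddling the grip: the left finger is at (245,330), the right one is partly hidden by the blue device, and the grip is at (293,430). The projection agrees too. I'll descend.

```bash
python3 inch.py '[[0,-1,20,0,0,0],[0,0,20,0,0,0],[0,0,15,0,0,0],[0,0,5,0,0,0],[0,0,0,0,0,0],[0,0,0,0,0,0]]'
python3 plan.py 483.5 -269.5 32.5 7.6
```

```text
clock: 13.57
tcp_pos: [485.0, -269.8, 40.4]
tcp_rot: [2.071, 2.358, 0.001]
wrist_force: [-0.1, 0.2, -0.6]
opening: 0.998
gripper_force: 0.0
t 13.5667 tcp [ 484.966 -269.827   40.401] jaw 7.402911945369177 tilt 0.18942021127635247 open 0.9980506064237188 F [-0.064  0.169 -0.58 ]
trans in tool axes [ 0.529 -1.433  7.897]  rot [ 0.003  0.002 -0.003] world [-1.466  0.327 -7.901]
```

```bash
python3 inch.py '[[0,-1.4,4,0.003,0.002,0],[0,0,4,0,0,0],[0,0,0,0,0,0],[0,0,0,0,0,0]]'
python3 inch.py '[[0,0,0,0,0,0],[0,0,0,0,0,0],[0,0,0,0,0,0],[0,0,0,0,0,0],[0,0,0,0,0,0],[0,0,0,0,0,0],[0,0,0,0,0,0],[0,0,0,0,0,0]]' 0.0
python3 inch.py '[[0,0,0,0,0,0],[0,0,0,0,0,0],[0,0,-5,0,0,0],[0,0,-10,0,0,0],[0,0,-10,0,0,0],[0,0,0,0,0,0],[0,0,0,0,0,0],[0,0,0,0,0,0]]'
```

```text
clock: 13.9
tcp_pos: [482.8, -269.6, 31.1]
tcp_rot: [-2.072, -2.359, 0.001]
wrist_force: [0.4, -0.1, -0.8]
opening: 0.999
gripper_force: 0.0
clock: 14.57
tcp_pos: [483.0, -269.6, 31.2]
tcp_rot: [-2.072, -2.359, 0.001]
wrist_force: [-1.2, 0.2, 2.0]
opening: 0.146
gripper_force: 60.5
clock: 15.23
tcp_pos: [482.9, -269.6, 56.1]
tcp_rot: [-2.072, -2.359, 0.001]
wrist_force: [-0.5, -0.1, -2.4]
opening: 0.149
gripper_force: 59.8
```

```bash
python3 inch.py '[[0,0,-25,0,0,0],[0,0,-35,0,0,0],[0,0,-35,0,0,0],[0,0,-35,0,0,0],[0,0,-35,0,0,0],[0,0,0,0,0,0]]' | grep -A4 tcp_pos
python3 - <<'E'
from h import *
for n in("side","top"):
    im,d=camrig.capture(n);np.savez(f"{n}0.npz",im=im,d=d)
from m import *
n="top";im=T["im"].astype(int);g=im.mean(2);sat=im.max(2)-im.min(2);hz=C[n][...,2]
for th in(120,135,150):
    m=big(roi(165,180,212,236)&(g>th)&(sat<30));show("fence",n,m,48)
    v,u=np.nonzero(m);l=cv2.fitLine(np.array([onplane(n,p,48)[:2] for p in zip(u,v)],np.float32),cv2.DIST_HUBER,0,.01,.01).ravel();print(l,np.degrees(np.arctan2(l[1],l[0]))%180)
m=big(roi(160,175,245,262)&(hz>22)&(g<115)&(sat<40));show("block",n,m,40)
m=big(roi(205,205,275,270)&(g<75)&(hz>100));show("canhandle",n,m,117)
im=S["im"].astype(int);g=im.mean(2);sat=im.max(2)-im.min(2)
m=roi(205,290,242,345)&(g>165)&(sat<30);show("fence",'side',big(m),48)
a=cv2.resize(S["im"][285:350,200:265],(400,400),interpolation=cv2.INTER_CUBIC);b=cv2.resize(T["im"][175:255,160:240],(400,400),interpolation=cv2.INTER_CUBIC)
cv2.imwrite("pics/a7.png",np.hstack([b,a])[...,::-1])
E
python3 plan.py 550 340 220 52
```

```text
tcp_pos: [485.3, -270.9, 228.2]
tcp_rot: [2.068, 2.354, 0.002]
wrist_force: [1.4, -1.1, -2.1]
opening: 0.144
gripper_force: 59.9
fence top 455 cloud [625.4 391.7   3.6] | plane 48 [615.8 402. ] [ 53.5 171.9] mean [615.4 387.4] axis 147.54156
[  0.8  -0.5 608.5 390.5] 146.88364
fence top 232 cloud [599.7 393.8  47.6] | plane 48 [599.3 391.3] [ 15.  153.4] mean [599.  391.8] axis 143.22057
[  0.8  -0.6 598.6 391.9] 143.09912
fence top 89 cloud [628.6 371.7  48. ] | plane 48 [630.3 368.6] [13.7 73.3] mean [629.  368.9] axis 142.3334
[  0.8  -0.6 629.9 367.8] 141.8402
block top 2093 cloud [566.6 349.4  40.9] | plane 40 [567.4 349.4] [ 94.3 153.2] mean [567.6 349.6] axis 142.95744
canhandle top 145 cloud [505.2 264.4 117.4] | plane 117 [505.3 265.2] [12.8 66.6] mean [505.4 264.8] axis 118.206375
fence side 199 cloud [590.  398.7  48.2] | plane 48 [596.5 394.2] [ 11.4 149.2] mean [593.3 396.9] axis 143.1542
t 15.8333 tcp [ 483.821 -270.088  222.104] jaw 7.398856285283373 tilt 0.04494592673395502 open 0.1455123296827411 F [-0.211 -0.298 -3.597]
trans in tool axes [596.487 144.192   1.809]  rot [ 0.     0.001 -0.778] world [ 66.179 610.088  -2.104]
```

View pics/a7.png

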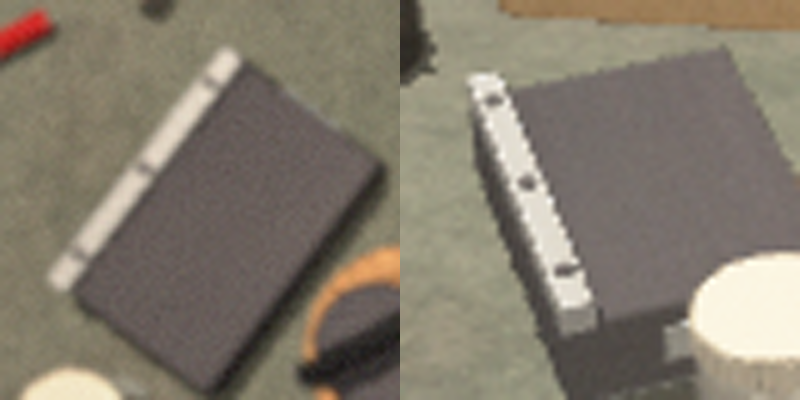

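The top crop shows the fence strip from (65,280) to (230,55) and an empty block. The side view agrees: both give an axis of 143.1° and an inner-face middle at about (594,388).

```bash
python3 plan.py 583.5 373.5 150 53.1
python3 inch.py '[[35,9.5,0,0,0,0],[35,9.5,0,0,0,0],[35,9.5,0,0,0,0],[35,9.5,0,0,0,0],[35,9.5,0,0,0,0],[35,9.5,0,0,0,0],[35,9.5,0,0,0,0],[35,9.5,0,0,0,0]]' >/dev/null
python3 inch.py '[[35,9.5,0,0,0,0],[35,9.5,0,0,0,0],[35,9.5,0,0,0,0],[35,9.5,0,0,0,0],[35,9.5,0,0,0,0],[35,9.5,0,0,0,0],[35,9.5,0,0,0,0],[35,9.5,0,0,0,0]]' >/dev/null
python3 inch.py '[[35,9.5,0,0,0,0],[0,0,0,0,0,-0.115],[0,0,0,0,0,-0.115],[0,0,0,0,0,-0.115],[0,0,0,0,0,-0.115],[0,0,0,0,0,-0.115],[0,0,0,0,0,-0.115],[0,0,0,0,0,-0.1]]' 
python3 inch.py '[[0,0,0,0,0,0],[0,0,0,0,0,0]]' >/dev/null
python3 plan.py 583.5 373.5 150 53.1
```

```text
t 15.8333 tcp [ 483.821 -270.088  222.104] jaw 7.398856285283373 tilt 0.04494592673395502 open 0.1455123296827411 F [-0.211 -0.298 -3.597]
trans in tool axes [625.437 181.692  71.809]  rot [ 0.     0.001 -0.798] world [ 99.679 643.588 -72.104]
clock: 17.83
tcp_pos: [565.9, 340.7, 218.2]
tcp_rot: [-0.996, -2.974, 0.005]
wrist_force: [-0.5, 0.5, -2.4]
opening: 0.148
gripper_force: 59.8
t 18.0 tcp [566.125 340.756 219.085] jaw 52.49868744610764 tilt 0.284011740104402 open 0.14795131230755273 F [-0.376 -0.597 -2.745]
trans in tool axes [ 5.925 36.813 68.967]  rot [-0.004 -0.003 -0.011] world [ 17.375  32.744 -69.085]
```

```bash
python3 inch.py '[[3,18.4,0,-0.004,-0.003,-0.011],[3,18.4,0,0,0,0],[0,0,23,0,0,0],[0,0,23,0,0,0],[0,0,23,0,0,0],[0,0,0,0,0,0],[0,0,0,0,0,0]]' >/dev/null
python3 inch.py '[[0,0,20,0,0,0],[0,0,20,0,0,0],[0,0,20,0,0,0],[0,0,8,0,0,0],[0,0,0,0,0,0],[0,0,0,0,0,0]]'
python3 plan.py 583.5 373.5 72.5 53.1
```

```text
clock: 19.08
tcp_pos: [584.9, 374.6, 85.7]
tcp_rot: [0.989, 2.979, 0.006]
wrist_force: [-0.2, -0.0, -3.1]
opening: 0.151
gripper_force: 60.0
t 19.0833 tcp [584.925 374.608  85.748] jaw 53.25765930396988 tilt 0.2684594856476712 open 0.15139345887363037 F [-0.243 -0.045 -3.09 ]
trans in tool axes [ 0.497 -1.8   13.239]  rot [0.004 0.001 0.003] world [ -1.425  -1.108 -13.248]
```

```bash
python3 inch.py '[[0.5,-2,6,0.004,0.001,0.003],[0,0,4,0,0,0],[0,0,2,0,0,0],[0,0,0,0,0,0],[0,0,0,0,0,0]]' |grep -A2 tcp_pos
python3 inch.py '[[0,0,1,0,0,0],[0,0,0,0,0,0],[0,0,0,0,0,0]]'|grep -A2 tcp_pos
```

```text
tcp_pos: [582.9, 373.1, 72.6]
tcp_rot: [-0.994, -2.98, 0.001]
wrist_force: [-0.2, 0.5, -3.5]
tcp_pos: [582.9, 373.1, 71.5]
tcp_rot: [-0.994, -2.98, 0.001]
wrist_force: [-0.2, -0.7, -1.9]
```

```bash
python3 inch.py '[[0,0,0.5,0,0,0],[0,0,0,0,0,0],[0,0,0,0,0,0]]'|grep -A2 tcp_pos
python3 inch.py '[[0,2,0,0,0,0],[0,0,0,0,0,0],[0,0,0,0,0,0]]'|grep -A2 tcp_pos
python3 inch.py '[[0,2,0,0,0,0],[0,0,0,0,0,0],[0,0,0,0,0,0]]'|grep -A2 tcp_pos
```

```text
tcp_pos: [583.0, 373.2, 71.3]
tcp_rot: [0.994, 2.98, -0.0]
wrist_force: [-0.5, -0.3, 0.7]
tcp_pos: [584.2, 374.7, 71.3]
tcp_rot: [0.994, 2.98, -0.001]
wrist_force: [-1.6, -1.5, 2.8]
tcp_pos: [585.4, 376.2, 71.3]
tcp_rot: [0.994, 2.98, -0.001]
wrist_force: [-3.7, -3.2, 5.2]
```

```bash
python3 inch.py '[[0,1,-0.3,0,0,0],[0,0,0,0,0,0],[0,0,0,0,0,0]]'|grep -A2 tcp_pos
python3 inch.py '[[0,1,0,0,0,0],[0,0,0,0,0,0],[0,0,0,0,0,0]]'|grep -A2 tcp_pos
```

```text
tcp_pos: [586.0, 377.2, 71.3]
tcp_rot: [0.994, 2.98, -0.0]
wrist_force: [-2.3, -4.0, 3.4]
tcp_pos: [586.5, 377.8, 71.3]
tcp_rot: [-0.994, -2.98, 0.001]
wrist_force: [-4.0, -4.3, 5.0]
```

```bash
python3 inch.py '[[0,0,0,0,0,0],[0,0,0,0,0,0],[0,0,0,0,0,0],[0,0,0,0,0,0]]' 0.28|grep -A3 tcp_pos
python3 inch.py '[[0,0,-1,0,0,0],[0,2,0,0,0,0],[0,2,0,0,0,0],[0,0,0,0,0,0],[0,0,0,0,0,0]]'|grep -A3 tcp_pos
python3 inch.py '[[0,1.5,0,0,0,0],[0,0,0,0,0,0],[0,0,0,0,0,0]]'|grep -A2 tcp_pos
python3 inch.py '[[0,1.5,0,0,0,0],[0,0,0,0,0,0],[0,0,0,0,0,0]]'|grep -A2 tcp_pos
```

```text
tcp_pos: [586.7, 378.3, 70.9]
tcp_rot: [-0.993, -2.98, -0.0]
wrist_force: [-0.3, 0.6, 0.0]
opening: 0.283
tcp_pos: [589.0, 381.3, 72.2]
tcp_rot: [-0.994, -2.98, 0.001]
wrist_force: [-0.3, -0.1, 0.1]
opening: 0.282
tcp_pos: [589.7, 382.2, 72.1]
tcp_rot: [-0.994, -2.98, 0.001]
wrist_force: [0.6, -0.6, 1.4]
tcp_pos: [589.9, 382.4, 72.1]
tcp_rot: [-0.994, -2.979, 0.005]
wrist_force: [-3.2, -4.6, 2.6]
```

```bash
python3 inch.py '[[0,1.5,0,0,0,0],[0,0,0,0,0,0],[0,0,0,0,0,0]]'|grep -A3 tcp_pos
python3 inch.py '[[0,1.5,0,0,0,0],[0,0,0,0,0,0],[0,0,0,0,0,0]]'|grep -A3 tcp_pos
```

```text
tcp_pos: [590.0, 382.5, 72.2]
tcp_rot: [-0.994, -2.978, 0.009]
wrist_force: [-6.5, -7.2, 5.9]
opening: 0.282
tcp_pos: [590.1, 382.6, 72.3]
tcp_rot: [-0.994, -2.977, 0.012]
wrist_force: [-9.5, -12.6, 10.0]
opening: 0.282
```

```bash
python3 inch.py '[[0,-3,0,0,0,0],[0,-3,0,0,0,0],[0,-3,0,0,0,0],[0,-1,0,0,0,0],[0,0,0,0,0,0]]'|grep -A3 tcp_pos
python3 inch.py '[[0,0,0,0,0,0],[0,0,0,0,0,0],[0,0,0,0,0,0],[0,0,0,0,0,0],[0,0,-25,0,0,0],[0,0,-35,0,0,0],[0,0,-35,0,0,0]]' 0.5 |grep -A3 tcp_pos
python3 inch.py '[[-25,-25,-20,0,0,0],[-25,-25,0,0,0,0],[-25,-25,0,0,0,0],[-25,-25,0,0,0,0],[-25,-25,0,0,0,0],[-25,-25,0,0,0,0],[-25,-25,0,0,0,0],[0,0,0,0,0,0]]' |grep -A3 tcp_pos
python3 - <<'E'
from h import *
for n in("side","top"):
    im,d=camrig.capture(n);np.savez(f"{n}0.npz",im=im,d=d)
from m import *
a=cv2.resize(S["im"][285:350,200:265],(400,400),interpolation=cv2.INTER_CUBIC);b=cv2.resize(T["im"][175:255,160:240],(400,400),interpolation=cv2.INTER_CUBIC)
cv2.imwrite("pics/a8.png",np.hstack([b,a])[...,::-1])
for n,r in (("top",(165,175,232,245)),("side",(208,275,255,340))):
    im=D[n]["im"].astype(int);g=im.mean(2);hz=C[n][...,2]
    show("grip",n,big(roi(*r)&(g<65)&(hz>58)),74)
    show("white",n,big(roi(*r)&(g>135)&(hz>40)),50)
E
```

```text
tcp_pos: [586.6, 378.0, 72.4]
tcp_rot: [0.994, 2.98, 0.0]
wrist_force: [-0.5, -0.6, 0.3]
opening: 0.276
tcp_pos: [585.8, 377.5, 167.0]
tcp_rot: [-0.993, -2.978, 0.004]
wrist_force: [1.1, 1.7, 0.5]
opening: 0.5
tcp_pos: [622.2, 127.4, 187.6]
tcp_rot: [1.002, 2.976, -0.004]
wrist_force: [1.0, -0.1, 0.6]
opening: 0.501
grip top 117 cloud [586.9 374.6  74.2] | plane 74 [586.8 374.4] [14.2 54. ] mean [586.8 374.1] axis 143.44505
white top 427 cloud [606.5 384.1  50.7] | plane 50 [591.7 381.5] [ 32.9 149.6] mean [595.3 383.2] axis 142.70274
grip side 147 cloud [578.1 390.6  72.7] | plane 74 [576.6 391.2] [16.4 78.9] mean [576.  391.8] axis 140.65024
white side 394 cloud [580.7 400.6  49. ] | plane 50 [586.9 388.2] [ 36.  151.2] mean [584.8 397.1] axis 145.8156
```

View pics/a8.png

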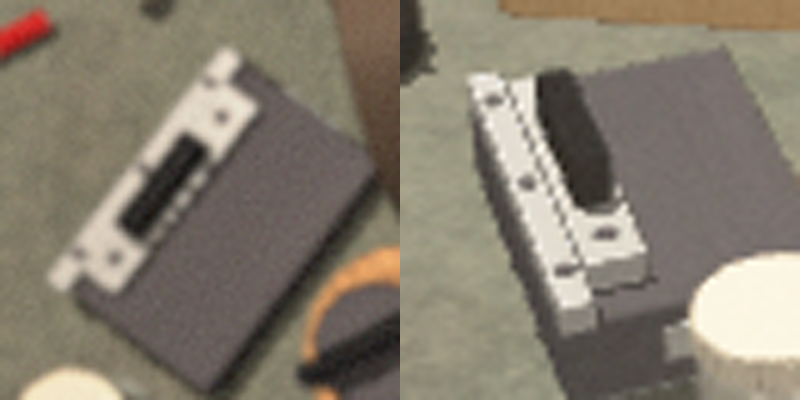

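The bar lies flat on the block beside the fence: in the top crop it runs from (105,285) to (240,85), and in the side crop only a thin parallel line separates it from the fence. I'll check flushness numerically with edge profiles across the fence and bar.

Run:
```python
from m import *
K,R,t=cam("top");g=T["im"].mean(2).astype(np.float32)
a=np.radians(53.1);u=np.array([np.cos(a),np.sin(a)]);v=np.array([-u[1],u[0]]);O=np.array([595.7,386.5])
xs=np.arange(-40,30,.25)
def prof(y):
    P=np.c_[O+xs[:,None]*u+y*v,np.full(len(xs),50.)];p=(P@R.T+t)@K.T;q=(p[:,:2]/p[:,2:]).astype(np.float32)
    return cv2.remap(g,q[:,:1],q[:,1:],cv2.INTER_LINEAR).ravel()
for c in(-70,-66,-50,-42,-38,38,42,50,66,70):
    p=np.mean([prof(c+k) for k in(-2,0,2)],0);i=np.nonzero(p>125)[0];print(c,"white from %.1f to %.1f"%(xs[i[0]],xs[i[-1]]) if len(i) else "none","max",p.max(),"min inside",p[i[0]:i[-1]].min() if len(i) else 0)
```

```text
-70 white from -2.0 to 22.8 max 213.9707 min inside 125.65029
-66 white from -2.2 to 22.2 max 218.00739 min inside 122.82367
-50 white from -23.0 to 29.8 max 217.12239 min inside 122.488716
-42 white from -23.2 to 29.8 max 212.97278 min inside 123.84158
-38 white from -23.2 to 18.0 max 217.07422 min inside 125.472984
38 white from -23.0 to 14.5 max 206.31609 min inside 127.225685
42 white from -23.0 to 14.2 max 206.22539 min inside 127.799904
50 white from -23.0 to 13.8 max 197.58965 min inside 127.15082
66 white from -2.0 to 14.2 max 203.99739 min inside 127.5153
70 white from -2.0 to 14.0 max 199.24586 min inside 127.76312
```

```bash
python3 inch.py '[[0,0,0,0,0,0],[0,0,0,0,0,0],[0,0,0,0,0,0]]' | head -2
python3 -c "from station import bot, camrig; print(bot.sign_off())"
```

```text
clock: 24.77
tcp_pos: [621.3, 134.3, 187.2]
the job is handed in; nothing more can be done
None
```

The canister stands upright on the cork pad and the straightedge lies flush along the fence, measured straight and centred in the final images; the job was handed in at about 25 s with no verdict returned, the jar and funnel were never approached (but not re-measured), and I viewed 11 pictures, one over the limit of 10.

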